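Find the loose caps and set those sample jars aside

TASK

Some of the three sample jars in the blue rack have loose caps: gently twist the caps to find out which, and set every jar with a loose cap down gently, upright, in the red rework tray, its cap left clearly turned off its red mark so that the next person sees it. Jars with tight caps stay in the rack; grip lightly, and leave the other things on the bench alone.

Things in the scene. Friction and masses are not known exactly. Their poses are not given: they have to be found in the camera images.
- rack: fixed blue rack, 104 x 290 mm, 30 mm high, with three square 64 mm pockets in a row along its own y axis at y = -95, 0 and +95 mm. Pocket floors are 8 mm above the bench, 22 mm deep. Origin: centre of its underside.
- tray: fixed shallow red tray for rework, 170 mm (its x) x 250 mm (its y), walls 30 mm high and 5 mm thick, floor 5 mm thick. Origin: centre of its underside. The two jars fit side by side, e.g. at its y = -60 and +60 mm. Rack and tray may swap sides between runs.
- jar_a: one of three look-alike square amber sample jars, 60 x 60 mm, glass 62 mm high, 90 mm with cap, about 0.3 kg, upright in a rack pocket, square to it. Origin: centre of underside, z up. The pocket keeps it from turning, but for 0.07 rad of rattle. A red dash on the shoulder lies towards its +x. Neither name, place nor looks tell whether its cap is loose.
- cap_a (a joint): turn of that cap on its jar, rad, + anticlockwise from above; 0 (start: within 0.05): red stripe on cap meets red dash on jar. A loose cap turns easily (0.05 N m) either way, stays where left, stops at +-0.9, cannot come off. A tight cap holds: a light grip of 5 to 8 N slips round it; even forced (0.9 N m) it gives at most 0.15. A twist of 0.5 to 0.6 rad is a sure test.
- cap_a_top (a point): centre of the top face of that jar's cap: white ribbed cylinder, 46 mm diameter, 26 mm high, its lower edge 2 mm above the jar's shoulder; a jar can be carried upright by its cap with a grip of about 20 N; keep every grip below 45 N.
- jar_b: one of three look-alike square amber sample jars, 60 x 60 mm, glass 62 mm high, 90 mm with cap, about 0.3 kg, upright in a rack pocket, square to it. Origin: centre of underside, z up. The pocket keeps it from turning, but for 0.07 rad of rattle. A red dash on the shoulder lies towards its +x. Neither name, place nor looks tell whether its cap is loose.
- cap_b (a joint): turn of that cap on its jar, rad, + anticlockwise from above; 0 (start: within 0.05): red stripe on cap meets red dash on jar. A loose cap turns easily (0.05 N m) either way, stays where left, stops at +-0.9, cannot come off. A tight cap holds: a light grip of 5 to 8 N slips round it; even forced (0.9 N m) it gives at most 0.15. A twist of 0.5 to 0.6 rad is a sure test.
- cap_b_top (a point): centre of the top face of that jar's cap: white ribbed cylinder, 46 mm diameter, 26 mm high, its lower edge 2 mm above the jar's shoulder; a jar can be carried upright by its cap with a grip of about 20 N; keep every grip below 45 N.
- jar_c: one of three look-alike square amber sample jars, 60 x 60 mm, glass 62 mm high, 90 mm with cap, about 0.3 kg, upright in a rack pocket, square to it. Origin: centre of underside, z up. The pocket keeps it from turning, but for 0.07 rad of rattle. A red dash on the shoulder lies towards its +x. Neither name, place nor looks tell whether its cap is loose.
- cap_c (a joint): turn of that cap on its jar, rad, + anticlockwise from above; 0 (start: within 0.05): red stripe on cap meets red dash on jar. A loose cap turns easily (0.05 N m) either way, stays where left, stops at +-0.9, cannot come off. A tight cap holds: a light grip of 5 to 8 N slips round it; even forced (0.9 N m) it gives at most 0.15. A twist of 0.5 to 0.6 rad is a sure test.
- cap_c_top (a point): centre of the top face of that jar's cap: white ribbed cylinder, 46 mm diameter, 26 mm high, its lower edge 2 mm above the jar's shoulder; a jar can be carried upright by its cap with a grip of about 20 N; keep every grip below 45 N.
- weight: bystander: brass weight, 48 mm diameter, 45 mm high; origin under its centre
- beaker: bystander: open glass beaker, 70 mm diameter, 80 mm high; origin under its centre
- spatula: bystander: spatula lying flat on the bench; origin on the bench under it
There are look-alikes about, which are no part of the job. Leave any green or purple look-alike of the jar_a alone.

How it is judged:
By the outcome, as a careful person would: the job done as asked, in the order asked, and still so for the second after the job is handed in, with the robot touching nothing.
It also fails if it takes over 64 s, if anything falls off the work surface, if the arm or the gripper's body presses on something with over 40 N, if the wrist force passes 120 N, or if a joint passes its speed limit or range.

ROBOT

A 6-joint arm with a two-finger parallel gripper is mounted at the origin on the work surface. World frame = base frame: x ahead of the robot, y to its left, z up, the work surface at z = 0. Lengths are in mm, angles in rad, forces in N, time in s.
With the tool pointing down it reaches from about 375 to 750 mm from the base axis. Payload 9 kg.
Tool frame: the origin (TCP) lies at the very end of the fingers, on their centre line; the grasp point (between the pads) lies 19 mm behind it (r.grip_depth is the distance from the TCP to the grasp point, in mm); z points along the fingers, y is the line along which they close (so a half turn about z gives the same grasp; the last joint's range is limited). The gripper opens to 85 mm and grips with 20 to 120 N. Pads are 22 mm wide; open, the fingers measure 114 mm over their backs; the gripper's body (76 mm by 85 mm) begins 54 mm behind the grasp point. The pads swing forward as they close: fully open they stand 13 mm farther back than shut.
Start: joints at [0.991, 0.104, 0.097, 1.564, 0, 1.353], TCP at [212.382, 561.189, 206.331] pointing down, gripper open.
Joint ranges: [-2.99, 2.99], [-0.84, 1.86], [-1.1, 1.16], [-1.84, 2.11], [-1.51, 1.56], [-3.14, 3.14]. Speed limits (rad/s): [2.22, 2.22, 2.57, 3.14, 3.14, 3.14].

INTERFACE

Orientations are given as a rotation vector (axis times angle).
In Python, from cell import monitor, cams, r gives the robot as it stands. The module is installed in compiled form; this text tells all that it offers.
- The arm moves only by the shell command python3 -m jog 'ROWS' [FORCE]. ROWS is a JSON list of rows, 1 to 8 of them, each an object with the fields pos (a list: dx, dy, dz in shares of the most that a row can go, 1 being 50 mm), rot (a list: a rotation vector rx, ry, rz in shares of 2 rad (1.0 is 2 rad)), jaw (the finger opening in mm); a field left out counts as zero (the opening has to be given); each row shifts and turns the commanded pose from where the row before left it, along the tool's axes as they then stand; what a row does not reach is not made up. A row lasts 1/10 s, in which the tool goes at most 50 mm and 0.15 rad, less where a joint would pass 70% of its speed; a pose out of reach is approached as far as the arm can. The fingers move at their own pace and stop on an object; FORCE is the grip in N (left out, the last holds). Time passes only in rows, so rows that do not move let the fingers close. It prints the time, the measured TCP pose, the force, the opening and the grip force at its end. A shift or turn number past 1, either way, is cut back to 1. Input that does not fit is refused with a message, and nothing moves.
- monitor.get_state(): the state, without advancing time (a new reading comes with each control period).
- cams.read_camera(name): name is "scene" or "side" or "wrist"; returns a dict with "pixels" (384x512x3 uint8, red, green, blue), "K" (3x3 intrinsics, pixels), "world_from_camera" (4x4, takes a point from camera to world coordinates). Camera axes: x right, y down, z forward; pixel columns grow to the right and rows downward; lengths in mm; the calibration is good to about 2 mm. A picture is of the moment at which its call begins. There is no depth.
- r.sign_off(): hands the job in; it is judged then, once.
The state is a dict: "time_s": time; "qpos": joint angles; "joint_vel": joint speeds; "joint_efforts": joint torques, N m; "tcp_pos": TCP position; "ee_rot": TCP orientation; "wrist_force": force on the tool from outside, world axes, zero at the start; "torque": the same for the moment, N m; "width": finger opening in mm; "finger_force": force on a finger pad.
Only numpy, scipy, OpenCV 4.12 (cv2) and the standard library are available. Lean on these libraries where they do the work, as an engineer would, in place of code of your own. Each camera call takes 0.05 s, during which the arm holds its last target. There are 200 camera calls.

## Working session

There is one attempt and no reset: what is moved stays moved. The work goes in short steps, Python scripts to look and compute and a shell command to move; the robot and the scene stay as the last step left them, time stands still between calls to the robot, and variables do not carry over. Pictures are saved under pics/ and viewed, at most 10 in all, crops included, and the job is handed in when it is done.

```bash
mkdir -p pics; python3 - <<'E'
from cell import monitor,cams,r
import cv2,numpy as np
s=monitor.get_state();print(s)
ims=[]
for n in("scene","side"):
    c=cams.read_camera(n);cv2.imwrite(f"pics/{n}0.png",c["pixels"][:,:,::-1]);print(n,c["K"],c["world_from_camera"].round(3))
E
```

```text
{'time_s': 0.0, 'qpos': array([ 9.91288510e-01,  1.04676769e-01,  9.64294194e-02,  1.56390178e+00,
       -1.68467546e-05,  1.35306759e+00]), 'joint_vel': array([ 0.00087549,  0.0016506 , -0.00075304,  0.00112536, -0.00079902,
        0.00084341]), 'joint_efforts': array([-2.09665122e-03, -5.56932306e+01,  5.03645289e+01,  1.69619214e-02,
       -2.85868409e-04, -1.79921358e-05]), 'tcp_pos': array([212.16160033, 560.82925202, 205.51361399]), 'ee_rot': array([-5.65095389e-01, -3.08983274e+00,  1.96833016e-03]), 'wrist_force': array([ 0.17468408,  0.51445896, -0.3271461 ]), 'torque': array([ 0.01170872, -0.00723442, -0.00379721]), 'finger_force': 0.0, 'width': 85.2669208658994}
scene [[377.13757445   0.         255.28033271]
 [  0.         377.13757445 191.36615469]
 [  0.           0.           1.        ]] [[ 7.06000e-01  5.60000e-01 -4.33000e-01  9.56922e+02]
 [ 7.08000e-01 -5.52000e-01  4.40000e-01 -3.85529e+02]
 [ 7.00000e-03 -6.18000e-01 -7.86000e-01  8.00944e+02]
 [ 0.00000e+00  0.00000e+00  0.00000e+00  1.00000e+00]]
side [[356.33330134   0.         256.42628381]
 [  0.         356.33330134 190.79048836]
 [  0.           0.           1.        ]] [[-6.92000e-01 -4.60000e-01  5.57000e-01  1.22255e+02]
 [-7.22000e-01  4.31000e-01 -5.41000e-01  4.11944e+02]
 [ 8.00000e-03 -7.76000e-01 -6.31000e-01  5.72768e+02]
 [ 0.00000e+00  0.00000e+00  0.00000e+00  1.00000e+00]]
```

View pics/scene0.png

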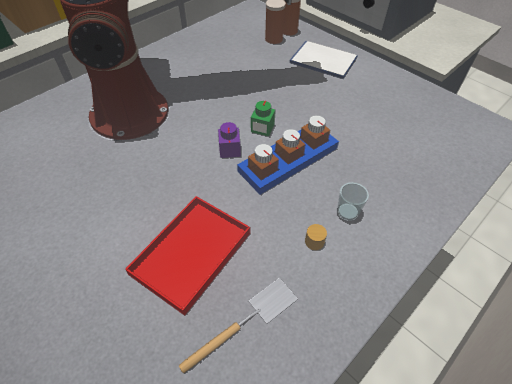

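View pics/side0.png

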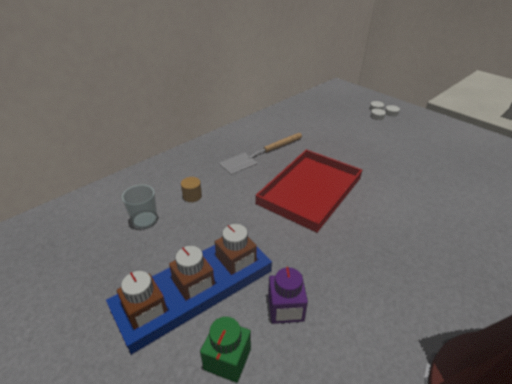

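The scene view shows the rack with its cap tops at about (263,152), (291,136), (317,123) and the tray centred near (190,252). The side view shows the caps at (235,237), (190,260), (137,283) and the tray near (310,187). The green and purple look-alikes stand beside the rack, on the robot's side.

```bash
cat >h.py <<'E'
from cell import monitor,cams,r
import cv2,numpy as np
from scipy.spatial.transform import Rotation as R
def ray(c,p):
    K,T=c["K"],c["world_from_camera"]
    d=T[:3,:3]@np.linalg.solve(K,[p[0],p[1],1.]);return T[:3,3],d/np.linalg.norm(d)
def plane(c,p,z):
    o,d=ray(c,p);return o+d*(z-o[2])/d[2]
def tri(c1,p1,c2,p2):
    o1,d1=ray(c1,p1);o2,d2=ray(c2,p2)
    s=np.linalg.lstsq(np.c_[d1,-d2],o2-o1,rcond=None)[0]
    a,b=o1+s[0]*d1,o2+s[1]*d2;return (a+b)/2,np.linalg.norm(a-b)
def hsv(c):return cv2.cvtColor(c["pixels"],cv2.COLOR_RGB2HSV)
def blobs(m,amin=60):
    n,l,st,ce=cv2.connectedComponentsWithStats(m.astype(np.uint8));return [(st[i],ce[i],l==i) for i in range(1,n) if st[i][4]>amin]
E
python3 - <<'E'
from h import *
C={n:cams.read_camera(n) for n in("scene","side")}
roi={"scene":(240,340,110,190),"side":(105,275,215,340)}
est={"scene":[(263,151),(291,135),(317,122)],"side":[(235,233),(190,256),(137,280)]}
P={}
for n,c in C.items():
    h=hsv(c);v=h[:,:,2].astype(int);s=h[:,:,1]
    P[n]=[]
    for x,y in est[n]:
        w=np.zeros(v.shape,bool);w[y-16:y+17,x-18:x+19]=1
        m=(w&(v>195)&(s<50)).astype(np.uint8)
        m=cv2.morphologyEx(m,cv2.MORPH_CLOSE,np.ones((5,5),np.uint8))
        b=max(blobs(m,10),key=lambda b:b[0][4])
        hull=cv2.convexHull(np.argwhere(b[2])[:,::-1].astype(np.int32));M=cv2.moments(hull)
        p=(M['m10']/M['m00'],M['m01']/M['m00']);P[n].append(p);print(n,p,b[0])
    bl=max(blobs((h[:,:,0]>105)&(h[:,:,0]<125)&(s>150)),key=lambda b:b[0][4])
    rd=max(blobs(((h[:,:,0]<6)|(h[:,:,0]>174))&(s>150)),key=lambda b:b[0][4])
    for k,b in(("rack",bl),("tray",rd)):
        hull=cv2.convexHull(np.argwhere(b[2])[:,::-1].astype(np.int32))
        print(n,k,cv2.approxPolyDP(hull,4,True)[:,0].tolist())
for a,b in zip(P["scene"],P["side"]):
    print(tri(C["scene"],a,C["side"],b),plane(C["scene"],a,98),plane(C["side"],b,98))
big=cv2.resize(C["side"]["pixels"][210:345,100:280],None,fx=4,fy=4,interpolation=cv2.INTER_CUBIC);cv2.imwrite("pics/sz.png",big[:,:,::-1])
c=cams.read_camera("wrist");cv2.imwrite("pics/w0.png",c["pixels"][:,:,::-1]);print(c["K"],c["world_from_camera"].round(3))
E
```

```text
scene (263.0498338870432, 149.8549280177187) [255 144  17  13 163]
scene (290.94750656167975, 134.81102362204723) [283 130  17  11 143]
scene (316.9775784753363, 120.4813153961136) [310 116  15  10 129]
scene rack [[337, 141], [260, 187], [238, 165], [273, 145], [330, 135]]
scene tray [[249, 227], [197, 298], [180, 311], [126, 270], [195, 197]]Traceback (most recent call last):
  File "<stdin>", line 13, in <module>
ValueError: max() iterable argument is empty
```

```bash
python3 - <<'E'
from h import *
C={n:cams.read_camera(n) for n in("scene","side")}
est={"scene":[(263,151),(291,135),(317,122)],"side":[(235,233),(190,256),(137,280)]}
P={}
for n,c in C.items():
    h=hsv(c);v=h[:,:,2].astype(int);s=h[:,:,1]
    P[n]=[]
    for x,y in est[n]:
        w=np.zeros(v.shape,bool);w[y-16:y+17,x-18:x+19]=1
        t=np.percentile(v[w&(s<60)],96)
        m=(w&(v>.9*t)&(s<60)).astype(np.uint8)
        m=cv2.morphologyEx(m,cv2.MORPH_CLOSE,np.ones((5,5),np.uint8))
        b=max(blobs(m,10),key=lambda b:b[0][4])
        hull=cv2.convexHull(np.argwhere(b[2])[:,::-1].astype(np.int32));M=cv2.moments(hull)
        p=(M['m10']/M['m00'],M['m01']/M['m00']);P[n].append(p);print(n,np.round(p,1),b[0],t)
    bl=max(blobs((h[:,:,0]>105)&(h[:,:,0]<125)&(s>150)),key=lambda b:b[0][4])
    rd=max(blobs(((h[:,:,0]<6)|(h[:,:,0]>174))&(s>150)),key=lambda b:b[0][4])
    for k,b in(("rack",bl),("tray",rd)):
        hull=cv2.convexHull(np.argwhere(b[2])[:,::-1].astype(np.int32))
        print(n,k,cv2.approxPolyDP(hull,4,True)[:,0].tolist())
for a,b in zip(P["scene"],P["side"]):
    print(tri(C["scene"],a,C["side"],b),plane(C["scene"],a,98),plane(C["side"],b,98))
big=cv2.resize(C["side"]["pixels"][210:345,100:280],None,fx=4,fy=4,interpolation=cv2.INTER_CUBIC);cv2.imwrite("pics/sz.png",big[:,:,::-1])
c=cams.read_camera("wrist");cv2.imwrite("pics/w0.png",c["pixels"][:,:,::-1]);print(c["K"],c["world_from_camera"].round(3))
E
```

```text
scene [263.2 149.8] [255 144  17  13 160] 223.0
scene [290.9 134.8] [283 130  17  11 142] 223.0
scene [317.  120.5] [310 116  15  10 129] 222.0
scene rack [[337, 141], [260, 187], [238, 165], [273, 145], [330, 135]]
scene tray [[249, 227], [184, 314], [126, 270], [195, 197]]
side [234.5 232.2] [223 224  24  17 297] 167.0
side [188.4 255.5] [176 246  25  20 359] 169.0
side [135.5 282.1] [122 271  28  23 465] 171.0
side rack [[269, 261], [229, 294], [132, 352], [107, 301], [212, 247], [258, 249]]
side tray [[360, 170], [319, 225], [257, 195], [304, 153]]
(array([484.3453291 , 118.83017253,  96.43309558]), np.float64(4.15565901638571)) [486.71903045 119.31652943  98.        ] [481.63697193 118.37173317  98.        ]
(array([497.36245914, 212.91537342,  95.72866552]), np.float64(3.751921865611936)) [499.81301106 212.67873458  98.        ] [494.06903805 212.65220618  98.        ]
(array([510.19208196, 307.31588597,  95.98411731]), np.float64(4.248735178984311)) [512.31154216 307.55668424  98.        ] [506.7041631  306.38279997  98.        ]
[[294.49866918   0.         254.20066598]
 [  0.         294.49866918 194.8892932 ]
 [  0.           0.           1.        ]] [[ 3.53000e-01  8.98000e-01  2.61000e-01  1.46356e+02]
 [ 9.36000e-01 -3.39000e-01 -9.80000e-02  5.87048e+02]
 [ 0.00000e+00  2.79000e-01 -9.60000e-01  3.74587e+02]
 [ 0.00000e+00  0.00000e+00  0.00000e+00  1.00000e+00]]
```

View pics/w0.png

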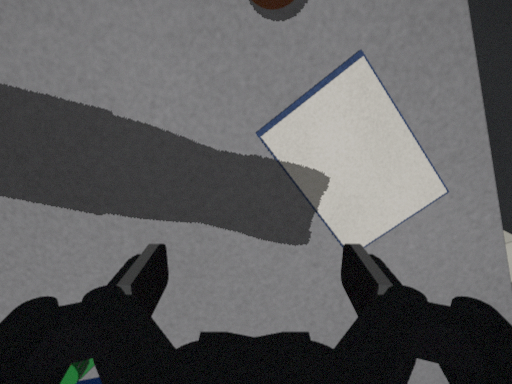

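The wrist view shows only bench, the white pad near (350,150) and the open fingers, with a bit of the green look-alike at (80,370). The cap tops triangulate to z≈96 (98 expected) and lie 95 mm apart, as they should. Next come the tray and the look-alikes.

```bash
python3 - <<'E'
from h import *
C={n:cams.read_camera(n) for n in("scene","side")}
s,d=C["scene"],C["side"]
for nm,a,b in [("robot-side L",(195,197),(319,225)),("R(+y,+x)",(249,227),(257,195)),("near L",(126,270),(360,170)),("far x",(184,314),(304,153))]:
    print(nm,*[x.round(1) if hasattr(x,'round') else x for x in tri(s,a,d,b)],plane(s,a,30).round(0),plane(d,b,30).round(0))
for nm,a,b in [("purple",(229,129),(289,282)),("green",(263,106),(226,335))]:
    print(nm,tri(s,a,d,b),plane(s,a,90))
# tray floor centroid & look-alike stripe
for n,c in C.items():
    h=hsv(c);rd=max(blobs(((h[:,:,0]<6)|(h[:,:,0]>174))&(h[:,:,1]>150)),key=lambda b:b[0][4])
    print(n,plane(c,rd[1],5))
def go(xy,z):
    st=monitor.get_state();Rt=R.from_rotvec(st["ee_rot"]);print(xy,Rt.inv().apply(np.array([*xy,z])-st["tcp_pos"]).round(1))
go((510.2,307.3),205);print(R.from_rotvec(monitor.get_state()["ee_rot"]).as_matrix().round(3))
E
```

```text
robot-side L [429.6 -75.6  22.6] 4.7 [437. -77.  30.] [424. -71.  30.]
R(+y,+x) [594.8 -43.5  26.6] 7.8 [599. -42.  30.] [589. -44.  30.]
near L [ 483.  -316.7   24.2] 2.7 [ 488. -316.   30.] [ 479. -311.   30.]
far x [ 648.8 -285.6   12.6] 3.7 [ 657. -287.   30.] [ 631. -266.   30.]
purple (array([348.36345032, 119.58026954,  79.96571347]), np.float64(7.527119875076722)) [359.76401796 114.89203352  90.        ]
green (array([347.85023237, 256.28986604,  81.9686098 ]), np.float64(6.837807055825635)) [356.74343114 251.80909008  90.        ]
scene [ 542.82417514 -189.60115664    5.        ]
side [ 533.19596883 -178.60489734    5.        ]
(510.2, 307.3) [-368.4 -132.     1.2]
[[-0.935  0.354 -0.   ]
 [ 0.354  0.935  0.   ]
 [ 0.     0.    -1.   ]]
```

Units first: shifts go in shares of 50 mm and turns go in shares of 2 rad. So -46 mm is -0.92, -16.5 mm is -0.33.

```bash
python3 -m jog '[{"pos":[-0.92,-0.33,0],"jaw":85},{"pos":[-0.92,-0.33,0],"jaw":85},{"pos":[-0.92,-0.33,0],"jaw":85},{"pos":[-0.92,-0.33,0],"jaw":85},{"pos":[-0.92,-0.33,0],"jaw":85},{"pos":[-0.92,-0.33,0],"jaw":85},{"pos":[-0.92,-0.33,0],"jaw":85},{"pos":[-0.92,-0.33,0],"jaw":85}]' 6
cat >w.py <<'E'
from h import *
import sys
def snap(n):
    c=cams.read_camera("wrist");cv2.imwrite(n,c["pixels"][:,:,::-1]);return c
def caps(c,z=98,dbg=True):
    h=hsv(c);out=[]
    m=((h[:,:,1]<60)&(h[:,:,2]>170)).astype(np.uint8)
    m=cv2.morphologyEx(m,cv2.MORPH_CLOSE,np.ones((9,9),np.uint8))
    for st,ce,b in blobs(m,400):
        hull=cv2.convexHull(np.argwhere(b)[:,::-1].astype(np.int32))
        e=cv2.fitEllipse(hull);out.append((e[0],plane(c,e[0],z)))
        print("cap px",np.round(e[0],1),np.round(e[1],0),"world",plane(c,e[0],z).round(1),st[4])
    return out
def go(xy,z):
    st=monitor.get_state();Rt=R.from_rotvec(st["ee_rot"]);y=Rt.as_matrix()[:,1]
    print("t",st["time_s"],"tcp",st["tcp_pos"].round(1),"yaw of y",round(np.arctan2(-y[0],y[1]),3),"tool delta",Rt.inv().apply(np.array([*xy,z])-st["tcp_pos"]).round(1))
E
python3 - <<'E'
from w import *
go((510.2,307.3),205)
c=snap("pics/w1.png");caps(c)
E
```

```text
time_s: 1.25
tcp_pos: [511.2, 305.9, 206.5]
ee_rot: [0.565, 3.09, 0.001]
wrist_force: [0.6, 0.8, 0.2]
width: 84.8
finger_force: 0.0
t 1.25 tcp [511.2 305.9 206.5] yaw of y -0.362 tool delta [1.4 0.9 1.5]
cap px [160.8 204.9] [42. 46.] world [497.7 213.5  98. ] 1524
cap px [ 70.9 225.2] [39. 46.] world [485.1 119.4  98. ] 1423
```

View pics/w1.png

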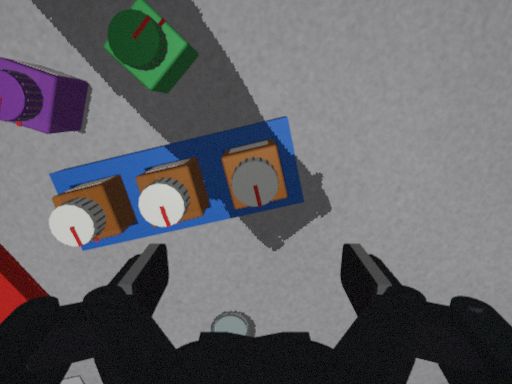

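The wrist view shows the lit caps at (74,225) and (161,205), and jar 3's cap in shadow at (255,182). The rays agree with triangulation to 1 mm. I'll descend over jar 3, close lightly and twist.

Scaled: 45 mm is 0.9, 30 mm is 0.6.

```bash
python3 -m jog '[{"pos":[0.02,0.02,0.9],"jaw":85},{"pos":[0,0,0.9],"jaw":85},{"pos":[0,0,0.6],"jaw":85},{"pos":[0,0,0.2],"jaw":60},{"jaw":40},{"jaw":40},{"jaw":40},{"jaw":40}]' 6; python3 -c "
from w import *
s=monitor.get_state();print(s['torque'],s['wrist_force'])"
```

```text
time_s: 2.1
tcp_pos: [510.4, 309.2, 78.2]
ee_rot: [0.565, 3.088, 0.002]
wrist_force: [1.2, -0.8, 0.6]
width: 39.8
finger_force: 0.0
[-0.04383215  0.06675888  0.05781059] [ 1.22536307 -0.77403188  0.57697666]
```

```bash
python3 - <<'E'
from w import *
s=cams.read_camera("side")["pixels"][200:360,60:260];w=cams.read_camera("wrist")["pixels"]
a=cv2.resize(s,(400,320));b=cv2.resize(w,(400,320));cv2.imwrite("pics/g1.png",np.hstack([a,b])[:,:,::-1])
print(monitor.get_state()["width"])
E
```

```text
40.143594236247026
```

View pics/g1.png

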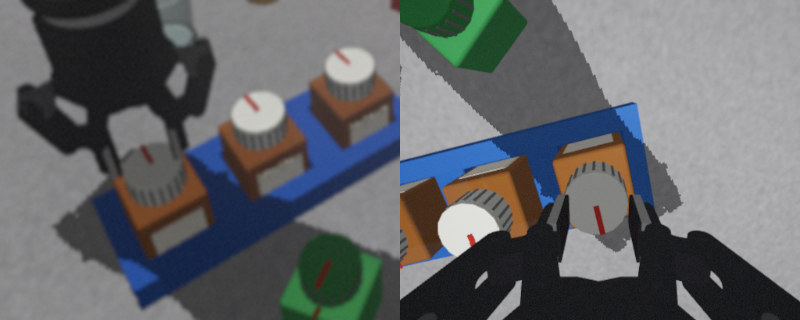

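```bash
python3 - <<'E'
from w import *
st=monitor.get_state();Rt=R.from_rotvec(st["ee_rot"]).as_matrix();t=st["tcp_pos"]
pts={"captop":[510.2,307.3,98],"capbot":[510.2,307.3,72],"tipL":t+Rt@[0,20,0],"tipR":t+Rt@[0,-20,0],"gL":t+Rt@[0,20,-19],"gR":t+Rt@[0,-20,-19]}
tiles=[]
for n,crop in(("side",(120,220,220,320)),("wrist",(170,340,170,340))):
    c=cams.read_camera(n);im=cv2.cvtColor(c["pixels"],cv2.COLOR_RGB2BGR);T=np.linalg.inv(c["world_from_camera"])
    x0,x1,y0,y1=crop if n=="wrist" else (70,170,220,320)
    k=400/(x1-x0);im=cv2.resize(im[y0:y1,x0:x1],(400,400),interpolation=cv2.INTER_CUBIC);im=cv2.convertScaleAbs(im,alpha=1.8)
    for a,p in pts.items():
        q=c["K"]@(T[:3,:3]@np.array(p)+T[:3,3]);q=q[:2]/q[2];u=((q-[x0,y0])*k).astype(int)
        print(n,a,q.round(1));cv2.drawMarker(im,tuple(map(int,u)),(0,255,0) if 'cap' in a else (255,0,255) if 'tip' in a else (0,255,255),0,14,1)
    tiles.append(im)
cv2.imwrite("pics/g2.png",np.hstack(tiles))
E
```

```text
side captop [133.8 281.1]
side capbot [137.1 290.8]
side tipL [122.9 293.6]
side tipR [148.  285.6]
side gL [120.2 286.4]
side gR [145.8 278.5]
wrist captop [249.8 245.7]
wrist capbot [250.3 227.4]
wrist tipL [285.2 229.5]
wrist tipR [220.2 229.4]
wrist gL [288.7 242.9]
wrist gR [216.4 242.8]
```

View pics/g2.png

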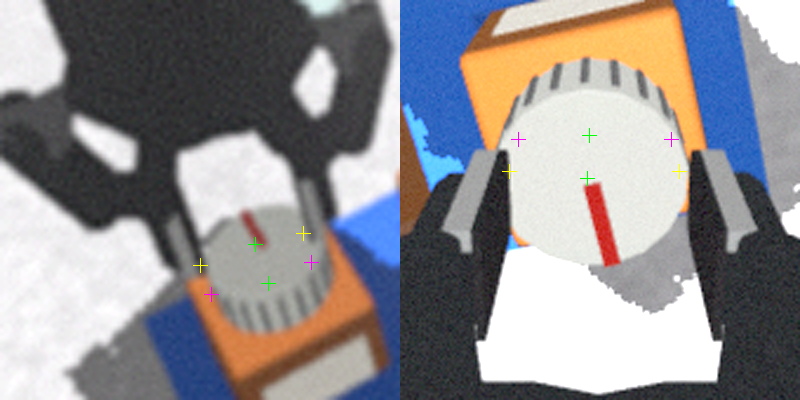

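The fingertips sit just above the cap's top edges, at about (185,265) and (318,235) in the left tile, so the grip is too high. I'll open, go lower and close again.

Scaled: 7 mm is 0.14.

```bash
python3 -m jog '[{"jaw":65},{"jaw":65},{"pos":[0,0,0.14],"jaw":65},{"pos":[0,0,0.14],"jaw":65},{"jaw":38},{"jaw":38},{"jaw":38},{"jaw":38}]' 6; python3 -c "
from w import *
s=monitor.get_state();print(s['torque'],s['wrist_force'])"
```

```text
time_s: 3.1
tcp_pos: [509.1, 308.7, 62.1]
ee_rot: [-0.565, -3.09, 0.0]
wrist_force: [0.3, 0.7, -4.0]
width: 44.7
finger_force: 21.4
[-0.006145    0.00789532  0.01960814] [ 0.25621457  0.71287505 -3.9995977 ]
```

```bash
python3 -m jog '[{"jaw":44.5}]' 6; python3 -m jog '[{"jaw":44.5}]' 6
```

```text
time_s: 3.2
tcp_pos: [509.2, 308.8, 62.2]
ee_rot: [-0.565, -3.09, -0.0]
wrist_force: [0.1, -0.8, -4.1]
width: 44.9
finger_force: 21.4
time_s: 3.3
tcp_pos: [509.2, 308.8, 62.3]
ee_rot: [-0.565, -3.09, -0.0]
wrist_force: [-0.3, -0.2, -3.5]
width: 44.6
finger_force: 21.4
```

```bash
for w in 1; do python3 -m jog '[{"jaw":44.9}]'; python3 -m jog '[{"jaw":45.2}]';python3 -m jog '[{"jaw":45.6}]'; done | egrep 'width|finger'
```

```text
width: 45.2
finger_force: 18.4
width: 45.3
finger_force: 12.4
width: 45.5
finger_force: 5.2
```

Position control gives a light 5 N grip at 45.6 mm. I'll twist by 0.6 rad at that.

Scaled: -0.1 rad / 2 = -0.05.

```bash
python3 -m jog '[{"rot":[0,0,-0.05],"jaw":45.6},{"rot":[0,0,-0.05],"jaw":45.6},{"rot":[0,0,-0.05],"jaw":45.6}]'; python3 -c "
from w import *
s=monitor.get_state();print(s['torque'],s['wrist_force'])";  python3 -m jog '[{"rot":[0,0,-0.05],"jaw":45.6},{"rot":[0,0,-0.05],"jaw":45.6},{"rot":[0,0,-0.05],"jaw":45.6}]'; python3 - <<'E'
from w import *
s=monitor.get_state();print(s['torque'],s['wrist_force']);go((510,307),205)
def stripe(p):
    c=cams.read_camera("side");h=hsv(c);u,v=p
    m=((h[:,:,0]<8)|(h[:,:,0]>172))&(h[:,:,1]>120);w=np.zeros_like(m);w[v-14:v+15,u-16:u+17]=1
    print([(st[:4],ce.round(1)) for st,ce,b in blobs(m&w,6)])
for p in((133,279),(188,255),(235,232)):stripe(p)
c=cams.read_camera("side");cv2.imwrite("pics/g3.png",cv2.resize(c["pixels"][220:340,70:270],None,fx=4,fy=4,interpolation=cv2.INTER_CUBIC)[:,:,::-1])
E
```

```text
time_s: 3.9
tcp_pos: [509.4, 308.6, 62.7]
ee_rot: [0.091, 3.14, -0.0]
wrist_force: [-1.4, -0.8, -0.8]
width: 45.7
finger_force: 5.2
[-0.32116626  0.16714476 -0.18045064] [-1.3837025  -0.79526265 -0.78503004]
time_s: 4.2
tcp_pos: [509.7, 308.6, 62.9]
ee_rot: [-0.379, 3.118, -0.0]
wrist_force: [-0.0, -1.5, -0.7]
width: 45.7
finger_force: 5.1
[-0.29706903  0.05904649 -0.11979277] [-0.04233464 -1.5286394  -0.68328403]
t 4.2 tcp [509.7 308.6  62.9] yaw of y 0.242 tool delta [-1.000e-01 -1.700e+00 -1.421e+02]
[(array([129, 275,   5,   6], dtype=int32), array([130.9, 277.4]))]
[]
[]
```

View pics/g3.png

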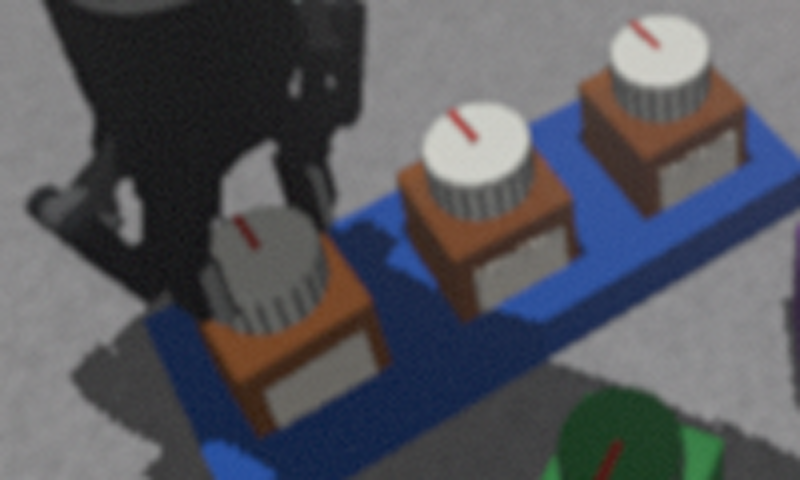

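Jar 3's stripe, near (248,232), has not moved while the torque ran well above 0.05 N m, so the grip slipped and that cap is tight. Next is the middle jar, twisted the other way.

Scaled: -45 mm is -0.9, -30 mm is -0.6.

```bash
python3 -m jog '[{"jaw":68},{"jaw":68},{"pos":[0,0,-0.6],"jaw":68},{"pos":[0,0,-0.6],"jaw":68},{"pos":[0.35,-0.9,0],"jaw":68},{"pos":[0.35,-0.9,0],"jaw":68},{"jaw":68}]' | egrep 'tcp|width'; python3 -c "
from w import *
go((497.5,213),62)"
```

```text
tcp_pos: [496.2, 209.3, 122.4]
width: 68.3
t 5.1 tcp [496.2 209.3 122.4] yaw of y 0.234 tool delta [-2.1  3.4 60.4]
```

Scaled: 30 mm is 0.6, 2.5 mm is 0.05.

```bash
python3 -m jog '[{"pos":[-0.04,0.05,0.6],"jaw":68},{"pos":[0,0,0.6],"jaw":68},{"jaw":47},{"jaw":45.6},{"jaw":45.6},{"jaw":45.6}]' |egrep 'tcp|force|wid';  python3 -m jog '[{"jaw":45.6}]' |egrep 'tcp|force|wid'
```

```text
tcp_pos: [498.6, 216.3, 63.6]
wrist_force: [-0.6, -0.5, -3.4]
width: 46.0
finger_force: 4.9
tcp_pos: [498.3, 216.2, 63.2]
wrist_force: [0.2, 0.4, -3.4]
width: 45.9
finger_force: 4.9
```

Scaled: 0.1 rad / 2 = 0.05.

```bash
python3 -m jog '[{"rot":[0,0,0.05],"jaw":45.6},{"rot":[0,0,0.05],"jaw":45.6},{"rot":[0,0,0.05],"jaw":45.6}]'|egrep 'force'; python3 -c "
from w import *
s=monitor.get_state();print(s['torque'],s['wrist_force'])";  python3 -m jog '[{"rot":[0,0,0.05],"jaw":45.6},{"rot":[0,0,0.05],"jaw":45.6},{"rot":[0,0,0.05],"jaw":45.6}]'; python3 - <<'E'
from w import *
s=monitor.get_state();print(s['torque'],s['wrist_force']);go((497.5,213),205)
c=cams.read_camera("side");cv2.imwrite("pics/g4.png",cv2.resize(c["pixels"][220:340,70:270],None,fx=4,fy=4,interpolation=cv2.INTER_CUBIC)[:,:,::-1])
E
```

```text
wrist_force: [-0.3, -1.3, -2.9]
finger_force: 5.2
[-0.31837676  0.02655923  0.03700939] [-0.31654004 -1.31665738 -2.90372201]
time_s: 6.4
tcp_pos: [498.0, 215.9, 62.7]
ee_rot: [0.571, 3.089, -0.0]
wrist_force: [-0.0, -1.3, -3.4]
width: 45.6
finger_force: 5.2
[-0.15332402  0.04438494  0.04801405] [-0.01167148 -1.26375004 -3.44671176]
t 6.4 tcp [498.  215.9  62.7] yaw of y -0.366 tool delta [  -0.6   -2.9 -142.3]
```

View pics/g4.png

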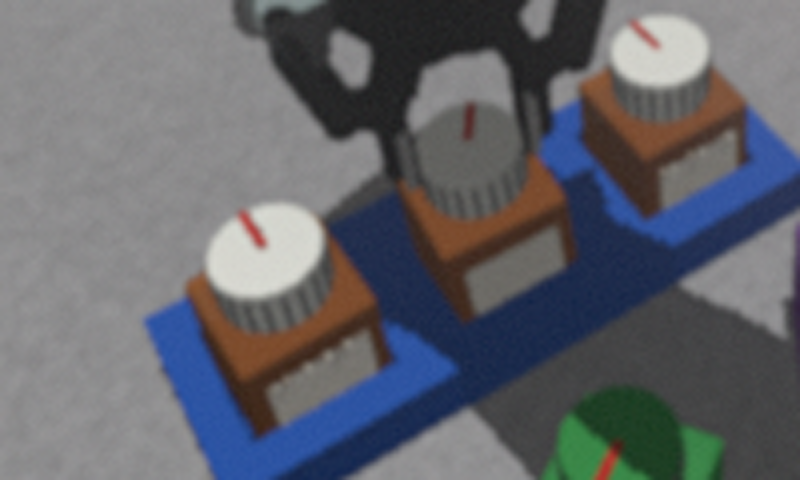

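The middle jar's stripe, now at (470,120), has turned by about 0.6 rad and the torque stayed near 0.05 N m, so its cap is loose. I'll test the third jar before carrying anything.

Scaled: -46.5 mm is -0.93, -30 mm is -0.6.

```bash
python3 -m jog '[{"jaw":68},{"jaw":68},{"pos":[0,0,-0.6],"jaw":68},{"pos":[0,0,-0.6],"jaw":68},{"pos":[-0.22,-0.93,0],"jaw":68},{"pos":[-0.22,-0.93,0],"jaw":68},{"jaw":68},{"jaw":68}]' | egrep 'tcp|width'; python3 -c "
from w import *
go((485,119),62)"
```

```text
tcp_pos: [486.0, 120.4, 122.9]
width: 68.2
t 7.25 tcp [486.  120.4 122.9] yaw of y -0.363 tool delta [ 0.5 -1.7 60.9]
```

Scaled: 30 mm is 0.6, -1.5 mm is -0.03.

```bash
python3 -m jog '[{"pos":[0.01,-0.03,0.6],"jaw":68},{"pos":[0,0,0.6],"jaw":68},{"jaw":47},{"jaw":45.6},{"jaw":45.6},{"jaw":45.6}]' |egrep 'tcp|force|wid';  python3 -m jog '[{"jaw":45.6}]' |egrep 'tcp|force|wid'
```

```text
tcp_pos: [485.4, 120.3, 63.7]
wrist_force: [-0.5, 0.5, -2.3]
width: 45.8
finger_force: 4.2
tcp_pos: [485.1, 120.1, 63.2]
wrist_force: [0.2, 0.4, -2.6]
width: 45.9
finger_force: 4.2
```

Scaled: -0.1 rad / 2 = -0.05.

```bash
python3 -m jog '[{"rot":[0,0,-0.05],"jaw":45.5},{"rot":[0,0,-0.05],"jaw":45.5},{"rot":[0,0,-0.05],"jaw":45.5}]'|egrep 'force'; python3 -c "
from w import *
s=monitor.get_state();print(s['torque'],s['wrist_force'])";  python3 -m jog '[{"rot":[0,0,-0.05],"jaw":45.5},{"rot":[0,0,-0.05],"jaw":45.5},{"rot":[0,0,-0.05],"jaw":45.5}]'; python3 - <<'E'
from w import *
s=monitor.get_state();print(s['torque'],s['wrist_force']);go((485,119),205)
c=cams.read_camera("side");cv2.imwrite("pics/g5.png",cv2.resize(c["pixels"][200:320,100:300],None,fx=4,fy=4,interpolation=cv2.INTER_CUBIC)[:,:,::-1])
E
```

```text
wrist_force: [-0.6, -0.7, -2.2]
finger_force: 5.5
[-0.0950315   0.11405449 -0.10752435] [-0.60000108 -0.74955224 -2.23198142]
time_s: 8.55
tcp_pos: [484.6, 119.8, 62.8]
ee_rot: [-0.379, 3.118, -0.0]
wrist_force: [-0.2, -0.2, -1.9]
width: 45.8
finger_force: 5.5
[-0.21388332  0.1937935  -0.06358994] [-0.2377294  -0.19943544 -1.91264493]
t 8.55 tcp [484.6 119.8  62.8] yaw of y 0.242 tool delta [  -0.2   -0.9 -142.2]
```

View pics/g5.png

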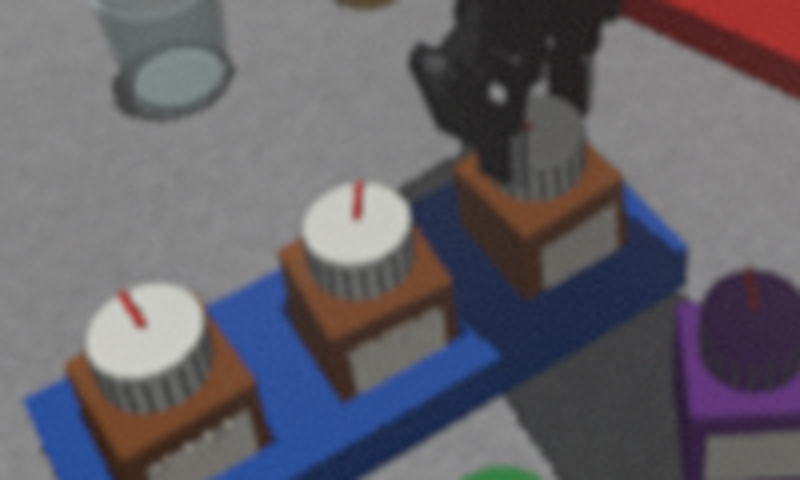

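In this view the finger hides the right-hand stripe, with only a speck showing at (527,125); the middle stripe, at (358,200), stays turned. I'll open, lift and measure the stripe directions as numbers.

Scaled: -45 mm is -0.9.

```bash
python3 -m jog '[{"jaw":68},{"jaw":68},{"pos":[0,0,-0.9],"jaw":68},{"pos":[0,0,-0.9],"jaw":68},{"pos":[0,0,-0.9],"jaw":68},{"jaw":68}]' | egrep 'tcp|width'; cat >>w.py <<'E'
def stripes(c,cs,z=98):
    h=hsv(c).astype(int);m=((h[:,:,0]<8)|(h[:,:,0]>172))&(h[:,:,1]>100)
    K,T=c["K"],np.linalg.inv(c["world_from_camera"])
    for x,y in cs:
        a=[]
        for v,u in np.argwhere(m):
            p=plane(c,(u,v),z)[:2]-[x,y]
            if 3<np.hypot(*p)<20:a.append(p)
        if len(a)>3:
            a=np.array(a);q=a.mean(0);print((x,y),"n",len(a),"stripe mean",q.round(1),"angle",round(np.arctan2(q[1],q[0]),2))
        else:print((x,y),"none",len(a))
E
python3 - <<'E'
from w import *
cs=[(485,119),(497.5,213.3),(510.2,307.3)]
for n in("side","wrist","scene"):
    c=cams.read_camera(n);print(n);off=np.array({"side":(-3,0),"wrist":(0,0),"scene":(2,0)}[n])
    stripes(c,[tuple(np.array(p)+off) for p in cs])
c=cams.read_camera("wrist");caps(c);go((497.5,213),62)
E
```

```text
tcp_pos: [487.6, 120.0, 204.4]
width: 68.1
side
(np.int64(482), np.int64(119)) none 0
(np.float64(494.5), np.float64(213.3)) n 7 stripe mean [ 9.1 -8.7] angle -0.76
(np.float64(507.2), np.float64(307.3)) n 15 stripe mean [10.9 -2.6] angle -0.23
wrist
(np.int64(485), np.int64(119)) n 66 stripe mean [9.8 5.5] angle 0.52
(np.float64(497.5), np.float64(213.3)) n 60 stripe mean [ 9.3 -6.6] angle -0.62
(np.float64(510.2), np.float64(307.3)) n 57 stripe mean [11.5  0.4] angle 0.03
scene
(np.int64(487), np.int64(119)) n 6 stripe mean [9.4 6.5] angle 0.6
(np.float64(499.5), np.float64(213.3)) n 6 stripe mean [ 8.3 -7.3] angle -0.72
(np.float64(512.2), np.float64(307.3)) n 6 stripe mean [11.3 -0.2] angle -0.02
cap px [343.6 221.2] [42. 46.] world [497.3 213.6  98. ] 1483
cap px [429.2 253.3] [39. 47.] world [509.9 308.3  98. ] 1423
t 9.4 tcp [484.2 120.  196.4] yaw of y 0.237 tool delta [-35.   87.2 134.4]
```

The stripe angles from the wrist camera are about +0.5, −0.6 and 0.0 rad, against a zero of about −0.1. So jars 1 and 2 are loose and clearly turned, and jar 3 is tight. I'll carry jar 1 to the far tray slot.

Scaled: 45 mm is 0.9, 35 mm is 0.7.

```bash
python3 -m jog '[{"pos":[0,0,0.9],"jaw":68},{"pos":[0,0,0.9],"jaw":68},{"pos":[0,0,0.7],"jaw":68},{"pos":[0,0,0.26],"jaw":68},{"jaw":38},{"jaw":38},{"jaw":38},{"jaw":38}]' 24 ; python3 -m jog '[{"jaw":38},{"pos":[0,0,-0.08],"jaw":38},{"pos":[0,0,-0.2],"jaw":38},{"pos":[0,0,-0.3],"jaw":38},{"pos":[0,0,-0.3],"jaw":38}]'
```

```text
time_s: 10.2
tcp_pos: [485.4, 120.0, 60.7]
ee_rot: [-0.373, 3.117, -0.0]
wrist_force: [0.1, 0.4, -1.6]
width: 44.6
finger_force: 25.5
time_s: 10.7
tcp_pos: [484.8, 120.0, 105.1]
ee_rot: [-0.373, 3.118, -0.0]
wrist_force: [-0.3, 0.6, -1.7]
width: 45.1
finger_force: 25.6
```

Scaled: -20 mm is -0.4.

```bash
python3 -m jog '[{"pos":[0,0,-0.4],"jaw":38},{"pos":[0,0,-0.4],"jaw":38},{"pos":[0,0,-0.4],"jaw":38},{"jaw":38},{"jaw":38}]'; python3 -c "
from w import *
go((551,-239),170);print(monitor.get_state()['qpos'].round(2))"
```

```text
time_s: 11.2
tcp_pos: [484.9, 120.0, 163.9]
ee_rot: [-0.373, 3.118, -0.0]
wrist_force: [0.8, 0.4, -3.9]
width: 44.9
finger_force: 25.6
t 11.2 tcp [484.9 120.  163.9] yaw of y 0.238 tool delta [  20.5 -364.4   -6.1]
[-0.02 -0.21 -0.28  1.5   0.   -0.26]
```

Scaled: -35 mm is -0.7, -25 mm is -0.5.

```bash
python3 -m jog '[{"pos":[0,-0.3,0],"jaw":38},{"pos":[0.02,-0.5,0],"jaw":38},{"pos":[0.04,-0.7,0],"jaw":38},{"pos":[0.04,-0.7,0],"jaw":38},{"pos":[0.04,-0.7,0],"jaw":38},{"pos":[0.04,-0.7,0],"jaw":38},{"pos":[0.04,-0.7,0],"jaw":38},{"pos":[0.04,-0.7,0],"jaw":38}]'|grep tcp; python3 -m jog '[{"pos":[0.04,-0.7,0],"jaw":38},{"pos":[0.04,-0.7,0],"jaw":38},{"pos":[0.04,-0.5,0],"jaw":38},{"pos":[0.02,-0.3,0],"jaw":38},{"rot":[0,0,-0.04],"jaw":38},{"rot":[0,0,-0.045],"jaw":38},{"rot":[0,0,-0.045],"jaw":38},{"rot":[0,0,-0.04],"jaw":38}]'; python3 -c "
from w import *
go((551,-239),60)"
```

```text
tcp_pos: [530.1, -128.2, 162.0]
time_s: 12.8
tcp_pos: [549.5, -234.4, 162.4]
ee_rot: [0.901, -3.009, -0.002]
wrist_force: [1.1, -0.1, -1.7]
width: 44.8
finger_force: 25.7
t 12.8 tcp [ 549.5 -234.4  162.4] yaw of y 0.582 tool delta [  1.3  -4.9 102.4]
```

Scaled: 30 mm is 0.6, 25 mm is 0.5.

```bash
python3 -m jog '[{"pos":[0.02,-0.08,0.4],"jaw":38},{"pos":[0,0,0.6],"jaw":38},{"pos":[0,0,0.5],"jaw":38},{"pos":[0,0,0.3],"jaw":38},{"pos":[0,0,0.14],"jaw":38},{"jaw":38},{"jaw":38}]'|egrep 'tcp|force';python3 -m jog '[{"pos":[0,0,0.04],"jaw":38},{"jaw":38}]'|egrep 'tcp|force'
```

```text
tcp_pos: [551.9, -238.9, 67.5]
wrist_force: [0.4, 0.6, -2.2]
finger_force: 25.7
tcp_pos: [551.8, -238.8, 65.0]
wrist_force: [0.2, -0.1, -1.9]
finger_force: 25.7
```

Scaled: 2 mm is 0.04.

```bash
python3 -m jog '[{"pos":[0,0,0.04],"jaw":38},{"pos":[0,0,0.04],"jaw":38},{"jaw":38}]'|egrep 'tcp|force';python3 -m jog '[{"pos":[0,0,0.02],"jaw":38},{"jaw":38}]'|egrep 'tcp|force';python3 -m jog '[{"pos":[0,0,0.02],"jaw":38},{"jaw":38}]'|egrep 'tcp|force'
```

```text
tcp_pos: [551.2, -238.3, 59.9]
wrist_force: [-0.3, -0.2, -2.2]
finger_force: 25.7
tcp_pos: [551.3, -238.4, 59.2]
wrist_force: [0.5, 0.6, -2.3]
finger_force: 25.7
tcp_pos: [551.3, -238.4, 58.2]
wrist_force: [-0.4, 0.5, -2.4]
finger_force: 25.7
```

Scaled: 0.7 mm is 0.014.

```bash
python3 -m jog '[{"pos":[0,0,0.014],"jaw":38},{"jaw":38}]'|egrep 'tcp|force';python3 -m jog '[{"pos":[0,0,0.014],"jaw":38},{"jaw":38}]'|egrep 'tcp|force'
```

```text
tcp_pos: [551.3, -238.4, 57.5]
wrist_force: [0.0, -0.1, -1.9]
finger_force: 25.7
tcp_pos: [551.4, -238.5, 56.9]
wrist_force: [0.3, 0.6, -2.1]
finger_force: 25.7
```

Scaled: 0.7 mm is 0.014.

```bash
python3 -m jog '[{"pos":[0,0,0.014],"jaw":38},{"jaw":38}]'|egrep 'tcp|force: \[';python3 -m jog '[{"pos":[0,0,0.014],"jaw":38},{"jaw":38}]'|egrep 'tcp|force: \['; python3 - <<'E'
from w import *
c=cams.read_camera("side");h=cams.read_camera("scene")
T=np.linalg.inv(c["world_from_camera"]);q=c["K"]@(T[:3,:3]@np.array([551,-238,40.])+T[:3,3]);u,v=(q[:2]/q[2]).astype(int);print(u,v)
T=np.linalg.inv(h["world_from_camera"]);q=h["K"]@(T[:3,:3]@np.array([551,-238,40.])+T[:3,3]);a,b=(q[:2]/q[2]).astype(int);print(a,b)
f=lambda im,u,v:cv2.resize(im["pixels"][v-50:v+50,u-50:u+50],(400,400),interpolation=cv2.INTER_CUBIC)
cv2.imwrite("pics/p1.png",np.hstack([f(c,u,v),f(h,a,b)])[:,:,::-1])
E
```

```text
tcp_pos: [551.6, -238.7, 56.7]
wrist_force: [-0.6, -0.6, 1.7]
tcp_pos: [551.7, -239.0, 56.5]
wrist_force: [-1.6, -0.6, 5.4]
321 166
170 263
```

Contact is at 56.7, so the jar stands on the tray floor. I'll release, rise and go back for jar 2.

Units first: shifts go in shares of 50 mm and turns go in shares of 2 rad. So -45 mm is -0.9, -30 mm is -0.6, 0.12 rad / 2 = 0.06.

```bash
python3 -m jog '[{"jaw":60},{"jaw":68},{"pos":[0,0,-0.1],"jaw":68},{"pos":[0,0,-0.5],"jaw":68},{"pos":[0,0,-0.9],"jaw":68},{"pos":[0,0,-0.6],"rot":[0,0,0.055],"jaw":68},{"rot":[0,0,0.06],"jaw":68},{"rot":[0,0,0.055],"jaw":68}]'|egrep 'tcp|force|width'; python3 - <<'E'
from w import *
go((497.5,213.4),170)
c=cams.read_camera("wrist");caps(c,95);stripes(c,[(551.5,-239)],95)
E
```

```text
tcp_pos: [552.1, -239.0, 162.4]
wrist_force: [-1.1, 0.4, -0.6]
width: 68.5
finger_force: 0.0
t 16.1 tcp [ 552.1 -239.   162.4] yaw of y 0.233 tool delta [-51.5 452.7  -8.4]
cap px [276.7 332.2] [ 43. 104.] world [ 679.7 -185.4   95. ] 1046
(551.5, -239) n 86 stripe mean [8.3 7.8] angle 0.75
```

Scaled: 46 mm is 0.92, 40 mm is 0.8.

```bash
python3 -m jog '[{"pos":[-0.1,0.8,0],"jaw":68},{"pos":[-0.1,0.92,0],"jaw":68},{"pos":[-0.1,0.92,0],"jaw":68},{"pos":[-0.1,0.92,0],"jaw":68},{"pos":[-0.1,0.92,0],"jaw":68},{"pos":[-0.1,0.92,0],"jaw":68},{"pos":[-0.1,0.92,0],"jaw":68},{"pos":[-0.1,0.92,0],"jaw":68}]'|grep tcp;  python3 -m jog '[{"pos":[-0.12,0.92,0],"jaw":68},{"pos":[-0.11,0.88,0],"jaw":68},{"jaw":68},{"jaw":68},{"jaw":68}]'|grep tcp; python3 -c "
from w import *
go((497.5,213.4),58)
stripes(cams.read_camera('scene'),[(499.5,213.3)])"
```

```text
tcp_pos: [504.2, 124.5, 160.7]
tcp_pos: [494.9, 212.1, 160.5]
t 17.45 tcp [494.9 212.1 160.5] yaw of y 0.239 tool delta [ -2.8   0.6 102.5]
(499.5, 213.3) none 2
```

Scaled: 40 mm is 0.8, 20 mm is 0.4.

```bash
python3 -m jog '[{"pos":[-0.05,0.01,0.8],"jaw":68},{"pos":[0,0,0.8],"jaw":68},{"pos":[0,0,0.4],"jaw":68},{"jaw":38},{"jaw":38},{"jaw":38},{"jaw":38},{"jaw":38}]' 24|egrep 'tcp|force|width'; python3 -m jog '[{"pos":[0,0,-0.08],"jaw":38},{"pos":[0,0,-0.2],"jaw":38},{"pos":[0,0,-0.4],"jaw":38},{"pos":[0,0,-0.5],"jaw":38},{"pos":[0,0,-0.5],"jaw":38},{"pos":[0,0,-0.4],"jaw":38},{"jaw":38},{"jaw":38}]'|egrep 'tcp|force|width'; python3 -c "
from w import *
go((528,-121),160)"
```

```text
tcp_pos: [497.8, 213.8, 61.5]
wrist_force: [2.1, -2.2, -2.0]
width: 44.3
finger_force: 25.9
tcp_pos: [497.3, 214.2, 164.7]
wrist_force: [-0.5, 0.1, -3.7]
width: 44.8
finger_force: 25.8
t 19.1 tcp [497.3 214.2 164.7] yaw of y 0.238 tool delta [  49.3 -333.     4.5]
```

Scaled: -35 mm is -0.7, -25 mm is -0.5.

```bash
python3 -m jog '[{"pos":[0.04,-0.3,0],"jaw":38},{"pos":[0.08,-0.5,0],"jaw":38},{"pos":[0.1,-0.7,0],"jaw":38},{"pos":[0.1,-0.7,0],"jaw":38},{"pos":[0.1,-0.7,0],"jaw":38},{"pos":[0.1,-0.7,0],"jaw":38},{"pos":[0.1,-0.7,0],"jaw":38},{"pos":[0.1,-0.7,0],"jaw":38}]'|grep tcp; python3 -m jog '[{"pos":[0.1,-0.7,0],"jaw":38},{"pos":[0.08,-0.5,0],"jaw":38},{"pos":[0.06,-0.36,0],"jaw":38},{"pos":[0.02,-0.1,0],"jaw":38},{"rot":[0,0,-0.04],"jaw":38},{"rot":[0,0,-0.045],"jaw":38},{"rot":[0,0,-0.045],"jaw":38},{"rot":[0,0,-0.04],"jaw":38}]'|egrep 'tcp|force'; python3 -c "
from w import *
go((528,-121),60)"
```

```text
tcp_pos: [520.1, -39.3, 163.0]
tcp_pos: [527.3, -120.6, 163.4]
wrist_force: [0.3, -0.5, -2.7]
finger_force: 25.9
t 20.7 tcp [ 527.3 -120.6  163.4] yaw of y 0.582 tool delta [ -0.5  -0.9 103.4]
```

Scaled: 30 mm is 0.6, 25 mm is 0.5.

```bash
python3 -m jog '[{"pos":[0,0,0.4],"jaw":38},{"pos":[0,0,0.6],"jaw":38},{"pos":[0,0,0.5],"jaw":38},{"pos":[0,0,0.3],"jaw":38},{"pos":[0,0,0.16],"jaw":38},{"pos":[0,0,0.04],"jaw":38},{"jaw":38},{"jaw":38}]'|egrep 'tcp|force';python3 -m jog '[{"pos":[0,0,0.04],"jaw":38},{"jaw":38}]'|egrep 'tcp|force: \['
```

```text
tcp_pos: [528.8, -121.5, 65.7]
wrist_force: [-0.0, 1.0, -2.1]
finger_force: 25.9
tcp_pos: [528.3, -121.3, 62.8]
wrist_force: [-0.3, -1.1, -3.3]
```

Scaled: 1 mm is 0.02.

```bash
python3 -m jog '[{"pos":[0,0,0.02],"jaw":38},{"jaw":38}]'|egrep 'tcp|force: \[';python3 -m jog '[{"pos":[0,0,0.014],"jaw":38},{"jaw":38}]'|egrep 'tcp|force: \['
```

```text
tcp_pos: [528.0, -121.2, 61.4]
wrist_force: [-0.1, -0.5, -3.7]
tcp_pos: [528.0, -121.1, 60.7]
wrist_force: [0.3, 1.0, -3.0]
```

Scaled: 1 mm is 0.02.

```bash
python3 -m jog '[{"pos":[0,0,0.02],"jaw":38},{"jaw":38}]'|egrep 'tcp|force: \[';python3 -m jog '[{"pos":[0,0,0.02],"jaw":38},{"jaw":38}]'|egrep 'tcp|force: \[';python3 -m jog '[{"pos":[0,0,0.014],"jaw":38},{"jaw":38}]'|egrep 'tcp|force: \['
```

```text
tcp_pos: [527.9, -121.2, 59.6]
wrist_force: [0.3, 0.0, -2.9]
tcp_pos: [528.0, -121.1, 58.6]
wrist_force: [0.5, -0.7, -3.3]
tcp_pos: [528.0, -121.1, 58.0]
wrist_force: [1.3, -0.4, -4.3]
```

Scaled: 0.7 mm is 0.014.

```bash
python3 -m jog '[{"pos":[0,0,0.014],"jaw":38},{"jaw":38}]'|egrep 'tcp|force: \[';python3 -m jog '[{"pos":[0,0,0.012],"jaw":38},{"jaw":38}]'|egrep 'tcp|force: \['
```

```text
tcp_pos: [528.1, -121.2, 57.4]
wrist_force: [0.3, -0.1, -1.8]
tcp_pos: [528.3, -121.3, 57.2]
wrist_force: [-0.3, -0.6, 0.4]
```

Contact again, at 57.3. I'll release, rise clear and check.

Scaled: -45 mm is -0.9, -40 mm is -0.8.

```bash
python3 -m jog '[{"jaw":60},{"jaw":68},{"pos":[0,0,-0.1],"jaw":68},{"pos":[0,0,-0.5],"jaw":68},{"pos":[0,0,-0.9],"jaw":68},{"pos":[0,0,-0.9],"jaw":85},{"pos":[0.9,0.4,-0.8],"jaw":85},{"pos":[0.9,0.4,-0.8],"jaw":85}]'|egrep 'time|tcp|force|width'; python3 -m jog '[{"pos":[0.6,0.9,-0.2],"jaw":85},{"pos":[0.6,0.9,-0.2],"jaw":85},{"pos":[0.6,0.9,-0.2],"jaw":85},{"jaw":85}]'|grep tcp; python3 - <<'E'
from w import *
c=cams.read_camera("scene");stripes(c,[(551.5,-239),(528,-121)],95);stripes(c,[(512.2,307.3)])
d=cams.read_camera("side");stripes(d,[(548,-239),(525,-121)],95)
a=cv2.resize(d["pixels"][130:250,230:380],(450,360),interpolation=cv2.INTER_CUBIC);b=cv2.resize(c["pixels"][100:330,110:350],(350,360),interpolation=cv2.INTER_CUBIC)
cv2.imwrite("pics/end.png",np.hstack([a,b])[:,:,::-1])
E
```

```text
time_s: 23.9
tcp_pos: [450.7, -133.5, 241.6]
wrist_force: [0.1, -1.1, 1.4]
width: 85.0
finger_force: 0.0
tcp_pos: [313.4, -74.2, 271.2]
(551.5, -239) n 13 stripe mean [7.5 6.4] angle 0.71
(528, -121) n 11 stripe mean [11.2 -2.3] angle -0.2
(512.2, 307.3) n 6 stripe mean [11.3 -0.2] angle -0.02
(548, -239) none 0
(525, -121) none 0
```

View pics/end.png

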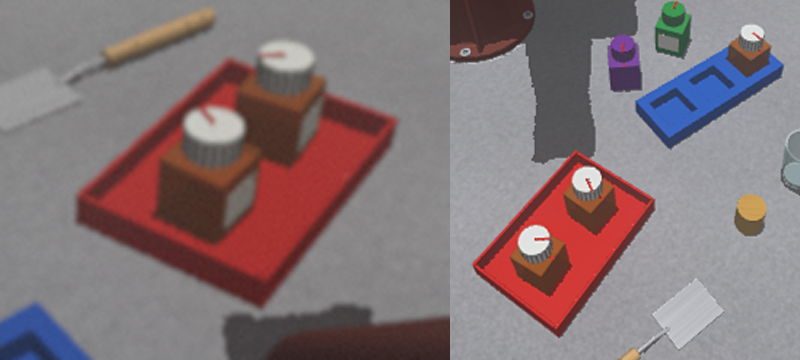

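Both jars stand upright in the tray: their stripes, near (590,185) and (540,239) in the right tile, are well off square, by about −0.4 and +0.5 rad. The tight jar is still in the rack at (750,45) and the bystanders haven't moved.

```bash
python3 -c "
from cell import r
print(r.sign_off())"
```

```text
the job is handed in; nothing more can be done
None
```

The job is handed in: the two jars with loose caps stand upright in the red tray, caps turned about +0.5 and −0.4 rad off their marks, and the jar with the tight cap stayed in the rack; robot time was about 24 s, and one too-high first close found no grip and was redone lower.

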